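Ratchet a reagent bottle into the bench mixer's clamp

TASK

Stand the yellow-capped reagent bottle upright in the seat of the bench mixer's clamp and let it go, then pump the lever by its red grip, which advances the ratchet one tooth a stroke, until the sprung pad presses the bottle home into the V jaw. Feel the load on the lever: the bottle must be left gripped with about 20 N (15 to 30 N), and at 40 N it cracks. Leave the lever swung back at its rest stop so that the catch alone carries the load, and leave the pink-capped and teal-capped bottles where they stand.

Things in the scene. Friction and masses are not known exactly. Their poses are not given: they have to be found in the camera images.
- bottle_yellow: small white reagent bottle with a YELLOW screw cap, round, 26 mm across and 68 mm tall (cap: the top 16 mm, 25 mm across), 30 g. Origin at the centre of its underside, z up its axis. Starts upright on the worktop.
- bottle_pink: like the yellow-capped one but with a PINK cap, 64 mm tall; a bystander. Origin at the centre of its underside.
- bottle_teal: like the yellow-capped one but with a TEAL (blue-green) cap, 58 mm tall; a bystander. Origin at the centre of its underside.
- mixer: white bench mixer, fixed, 230 x 270 mm (x, y), 72 mm high to the top of its aluminium platform. Origin at the centre of its underside; its front panel (knob, green key) faces its -x, roughly towards the robot; z up. On the platform the clamp runs along mixer y at mixer x = 20 mm: lever and ratchet rack, sliding jaw with black sprung pad, bottle seat, fixed V jaw at +y.
- v_jaw: fixed aluminium V jaw with rubber facings, 28 mm high above the platform, 48 mm wide, its 90 degree V open towards mixer -y; a seated bottle touches both flanks. Origin at the centre of the seat, on the platform.
- bottle_seat (a point): centre of the bottle seat (a flush black rubber disc, 34 mm) on the platform's top, mixer coordinates (20, 70, 72) mm, axes as the mixer's. A bottle pushed home in the V has its origin here; it may be set down up to 6 mm short of it, towards mixer -y, and the pad pushes it home. Beside the seat along mixer x the platform is free; jaws and pad (29 mm high) stand only to its +y and -y.
- pad_touch (a point): fixed point of the mixer where the pad's face first meets a bottle that is home. The pad starts 10 to 36 mm short of it (not reported) and moves along mixer +y, 7 mm for each tooth. Its springs give 2.5 N per mm: each tooth adds about 17 N. At lever angle 0.22 the pad is about where the catch will keep it, at 0.30 3 to 4 mm further (7 to 10 N more).
- lever (a joint): lever angle in rad: 0 at its rest stop (grip towards mixer -y), 0.32 at its other stop; grows as the grip moves to mixer +y. Swinging from 0 to 0.30 makes one tooth (short of about 0.27 the tooth slips back); a catch keeps it while the lever comes back, below 0.02 for the next tooth. Stays where left. At angle a the grip is at mixer offset 115 mm * (-cos(a-0.16), sin(a-0.16)) from the pivot.
- lever_grip (a point): point to hold on the lever's red upright grip, a round post 17 mm thick, 52 mm tall above the lever's arm: on its axis, 30 mm above the arm, 22 mm below its top, 138 mm above the worktop. Swings level about the pivot, radius 115 mm. At the grip the lever takes about 2 N while the pad runs free, plus 0.4 N for each newton on the pad.
- lever_pivot (a point): a point on the upright axis of the lever's hinge, mixer coordinates (50, -75, 132) mm, axes as the mixer's. Pushing the lever against one of its stops (a steel pin each side of its arm) adds a load of its own that says nothing of the pad.
There are look-alikes about, which are no part of the job. What is shaped like the bottle_yellow but orange is not meant.

How it is judged:
By the outcome, as a careful person would: the job done as asked, in the order asked, and still so for the second after the job is handed in, with the robot touching nothing.
It also fails if it takes over 67 s, if anything falls off the work surface, if the arm or the gripper's body presses on something with over 40 N, if the wrist force passes 120 N, or if a joint passes its speed limit or range.

ROBOT

A 6-joint arm with a two-finger parallel gripper is mounted at the origin on a cart in front of the work surface, level with it; the furniture and walls round the work are solid. World frame = base frame: x ahead of the robot, y to its left, z up, the work surface at z = 0. Lengths are in mm, angles in degrees, forces in N, time in s.
With the tool pointing down it reaches from about 250 to 725 mm from the base axis. Payload 9.7 kg.
Tool frame: the origin (TCP) lies midway between the tips of the shut fingers; the grasp point (between the pads) lies 19 mm behind it; z points along the fingers, y is the line along which they close (so a half turn about z gives the same grasp; the last joint's range is limited). The gripper opens to 85 mm and grips with 20 to 120 N. Pads are 22 mm wide; open, the fingers measure 114 mm over their backs; the gripper's body (76 mm by 85 mm) begins 54 mm behind the grasp point. The pads swing forward as they close: fully open they stand 13 mm farther back than shut.
Start: joints at [-63.369, 4.979, 10.078, 95.1, 0, 90], TCP at [246.531, -491.649, 193.984] pointing down, gripper open.
Joint ranges: [-179.16, 179.16], [-48.56, 103.87], [-65.8, 70.77], [-126.05, 130.52], [-82.76, 87.17], [-180, 180]. Speed limits (degrees/s): [127.2, 127.2, 147.25, 180, 180, 180].

INTERFACE

Orientations are given as [roll, pitch, yaw] about the fixed x, y, z axes, in that order (R = Rz(yaw) Ry(pitch) Rx(roll)).
In Python, from rig import manip, optics, job gives the robot as it stands.
- The arm moves only by the tool send_rows, never from a script. Its argument "steps" is one flat list of numbers, 7 for each row, row after row: the shift along the tool's x, y, z in cm, then the turn, a rotation vector about the tool's x, y, z in degrees, then the opening in per cent of the stroke, from 0 (shut) to 100 (fully open). In form: [tx, ty, tz, wx, wy, wz, jaw, tx, ty, tz, wx, wy, wz, jaw, ...]. A call has 1 to 8 rows; each row is the pose to reach, as a shift and turn from the pose commanded when the call began, along the tool's axes at that moment; what a row does not reach only later rows make up. A row lasts 1/10 s, in which the tool goes at most 50 mm and 8.59 degrees, less where a joint would pass 70% of its speed; a pose out of reach is approached as far as the arm can. A call with a gripper value outside its range is refused whole. The fingers move at their own pace and stop on an object; the grip force is fixed at half the most. Time passes only in rows, so rows that repeat a pose let the fingers close. It gives the time, the measured TCP pose, the force, the opening and the grip force at its end, in the units of the state.
- manip.get_obs(): the state, without advancing time (a new reading comes with each control period).
- optics.get_image(name): name is "scene" or "side" or "wrist"; returns a dict with "pixels" (400x640x3 uint8, red, green, blue), "depth" (400x640 float32, mm along the optical axis (not along the pixel's ray), 0 where there is no reading), "fx", "fy", "cx", "cy" (pixels), "k1" (the pictures are not rectified: a ray, as slopes to the right and down, at radius r is drawn at 1 + k1 r^2 times it, then the intrinsics apply), "xyz" and "orientation" of the camera in the world; the wrist camera has in their place "tool_from_camera" (4x4, takes a point from camera to tool coordinates, whose origin is the TCP and whose axes are the flange's). Camera axes: x right, y up, looking along -z (the intrinsics and any distortion apply to the point x, -y, -z); pixel columns grow to the right and rows downward; lengths in mm; the calibration is good to about 2 mm. A picture is of the moment at which its call begins: read the wrist's pose just before it.
- job.finish_job(): hands the job in; it is judged then, once.
The state is a dict: "t": time; "joint_positions": joint angles; "joint_velocities": joint speeds; "joint_efforts": joint torques, N m; "ee_pos": TCP position; "orientation": TCP orientation; "contact_force": force on the tool from outside, world axes, zero at the start; "wrist_torque": the same for the moment, N m; "opening": finger opening in mm; "grip_force": force on a finger pad.
Only numpy, scipy, OpenCV 4.12 (cv2) and the standard library are available. Lean on these libraries where they do the work, as an engineer would, in place of code of your own. Each camera call takes 0.05 s, during which the arm holds its last target. There are 200 camera calls.

## Working session

There is one attempt and no reset: what is moved stays moved. The work goes in short steps, Python scripts to look and compute and a tool call to move; the robot and the scene stay as the last step left them, time stands still between calls to the robot, and variables do not carry over. Pictures are saved under pics/ and viewed, at most 10 in all, crops included, and the job is handed in when it is done.

Besides the shell and the picture viewer there is one more tool, called after ">>>" in YAML: its name, and indented under it one key for each argument. send_rows: Moves the arm, as the interface text tells. Its arguments: {"type":"object","properties":{"steps":{"type":"array"}},"required":["steps"]}

```bash
ls; mkdir -p pics; python3 - <<'E'
from rig import manip, optics, job
import cv2, numpy as np
print(manip.get_obs())
for n in ["scene","side"]:
    d=optics.get_image(n); np.save(f"pics/{n}_depth.npy",d["depth"])
    cv2.imwrite(f"pics/{n}0.png",d["pixels"][:,:,::-1])
    print(n,{k:v for k,v in d.items() if k not in("pixels","depth")})
E
```

```text
pics
{'t': 0.0, 'joint_positions': array([-6.33699955e+01,  5.01049161e+00,  1.00348420e+01,  9.50982189e+01,
        1.81904812e-03,  9.00005014e+01]), 'joint_velocities': array([-0.02669112,  0.06493408, -0.00292115, -0.05188045, -0.00662126,
        0.04951228]), 'joint_efforts': array([ 9.26453286e-04, -5.20389783e+01,  4.64802575e+01,  1.62798178e-02,
        1.09761070e-04, -3.70775172e-05]), 'ee_pos': array([ 246.41498065, -491.41355142,  193.29240029]), 'orientation': array([-1.79926131e+02, -1.81840019e-03,  2.66295007e+01]), 'contact_force': array([-0.50594156,  0.39517602, -0.50162983]), 'wrist_torque': array([ 0.00617651, -0.01392216, -0.02198336]), 'grip_force': 0.0, 'opening': 85.2884385848667}
scene {'fx': 367.655541291754, 'fy': 367.655541291754, 'cx': 320.87360454285334, 'cy': 199.18251357019838, 'k1': -0.03388163260063011, 'xyz': array([-181.90896895,  736.33946145,  530.4747856 ]), 'orientation': array([  66.48675534,    1.50891451, -130.23677905])}
side {'fx': 361.9364833287647, 'fy': 361.9364833287647, 'cx': 318.35989765529183, 'cy': 198.45215210708702, 'k1': -0.0013798842672920178, 'xyz': array([415.37919147, 912.48231823, 669.24753884]), 'orientation': array([  55.12731429,    0.93210424, -171.22849991])}
```

View pics/scene0.png

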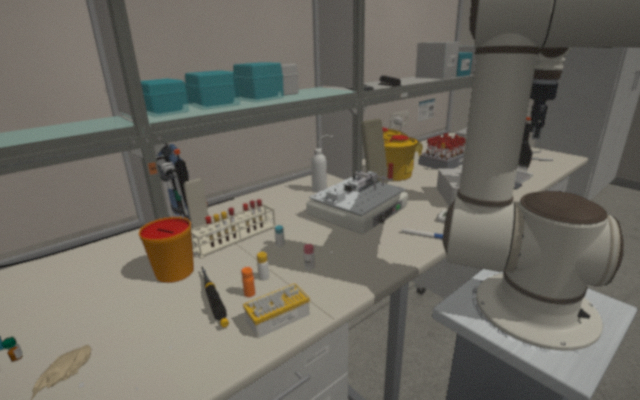

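View pics/side0.png

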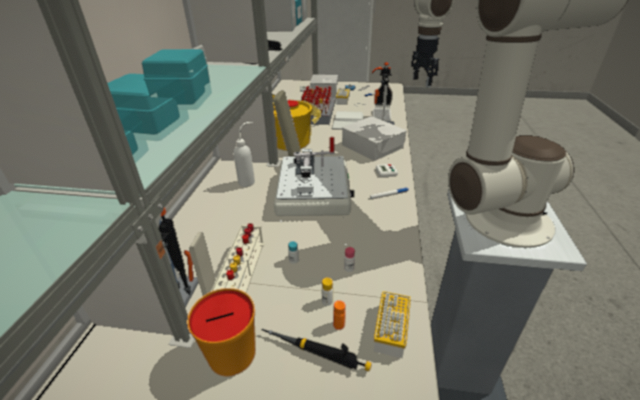

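Scene view: yellow cap at (262,258), an orange look-alike at (248,275), pink at (309,250), teal at (280,230), and the mixer around (357,200). Side view: yellow (327,284), orange (340,308), mixer (313,185) with a red grip near (332,145). Next come enlarged crops and a first measurement.

```bash
cat > h.py <<'E'
import numpy as np, cv2
from scipy.spatial.transform import Rotation as Ro
from rig import manip, optics, job
def cam(d):
    """R (camera cv axes -> world), position"""
    if "xyz" in d: T=np.eye(4);T[:3,:3]=Ro.from_euler("xyz",d["orientation"],degrees=True).as_matrix();T[:3,3]=d["xyz"]
    else:
        o=d["obs"];W=np.eye(4);W[:3,:3]=Ro.from_euler("xyz",o["orientation"],degrees=True).as_matrix();W[:3,3]=o["ee_pos"]
        T=W@d["tool_from_camera"]
    return T[:3,:3]@np.diag([1,-1,-1.]),T[:3,3]
def get(n):
    o=manip.get_obs();d=optics.get_image(n);d["obs"]=o;return d
def KD(d): return np.array([[d["fx"],0,d["cx"]],[0,d["fy"],d["cy"]],[0,0,1]]),np.array([d["k1"],0,0,0.])
def rays(d,uv):
    K,D=KD(d);R,p=cam(d)
    n=cv2.undistortPoints(np.array(uv,float).reshape(-1,1,2),K,D).reshape(-1,2)
    return p,np.c_[n,np.ones(len(n))]@R.T
def onz(d,uv,z):
    p,r=rays(d,uv);return p+r*((z-p[2])/r[:,2])[:,None]
def proj(d,P):
    K,D=KD(d);R,p=cam(d);return cv2.projectPoints((np.atleast_2d(P)-p)@R,np.zeros(3),np.zeros(3),K,D)[0].reshape(-1,2)
def depthpts(d,uv):
    uv=np.array(uv);p,r=rays(d,uv);return p+r*d["depth"][uv[:,1].astype(int),uv[:,0].astype(int)][:,None]
def mask(d,h0,h1,s=120,v=60):
    q=cv2.cvtColor(d["pixels"],cv2.COLOR_RGB2HSV);return cv2.inRange(q,(h0,s,v),(h1,255,255))
def blobs(m,roi,mn=8):
    z=np.zeros_like(m);x0,y0,x1,y1=roi;z[y0:y1,x0:x1]=m[y0:y1,x0:x1]
    n,l,s,c=cv2.connectedComponentsWithStats(z);return [(c[i],s[i]) for i in range(1,n) if s[i,4]>=mn],l
def tri(ps,rs):
    A=[np.eye(3)-np.outer(r,r)/(r@r) for r in rs];return np.linalg.solve(sum(A),sum(a@p for a,p in zip(A,ps)))
E
python3 - <<'E'
from h import *
ds={n:get(n) for n in("scene","side")}
for n,roi,box in(("scene",(235,215,325,300),(300,165,420,245)),("side",(280,230,370,340),(265,120,365,225))):
    d=ds[n]
    for c,h0,h1 in(("yel",20,32),("orange",5,15),("pink",165,180),("red",0,4),("teal",82,98)):
        for r in(roi,box) if c!="yel" else (roi,):
          for b,s in blobs(mask(d,h0,h1,100),r)[0]: print(n,c,b.round(1),s,onz(d,b,{"yel":60,"orange":55,"pink":56,"teal":50,"red":138}[c]).round(0))
def crop(d,b,w,h): return cv2.resize(d["pixels"][b[1]:b[3],b[0]:b[2],::-1],(w,h),interpolation=cv2.INTER_CUBIC)
a,b=ds["scene"],ds["side"]
top=np.hstack([crop(a,(230,215,330,315),300,300),crop(a,(300,160,425,235),500,300)])
bot=np.hstack([crop(b,(280,230,380,330),300,300),crop(b,(265,130,390,220),500,300)])
cv2.imwrite("pics/crops.png",np.vstack([top,bot]))
E
```

```text
scene yel [261.7 256.6] [257 251  10  12 100] [[488. 371.  60.]]
scene yel [295.6 286. ] [295 284   3   5   9] [[341. 379.  60.]]
scene yel [295.8 296.3] [282 290  28  10 154] [[314. 399.  60.]]
scene orange [247.9 281.4] [241 267  14  30 327] [[429. 443.  55.]]
scene orange [388.2 170.7] [387 165   4  13  28] [[ 692. -330.   55.]]
scene orange [392.  171.7] [391 165   3  14  24] [[ 674. -331.   55.]]
scene pink [308.  247.9] [305 245   7   8  37] [[449. 260.  56.]]
scene red [390.2 170.9] [389 165   3  13  25] [[ 533. -147.  138.]]
scene teal [278.5 228.1] [276 227   6   4  15] [[597. 249.  50.]]
side yel [326.9 283.3] [322 277  11  14 128] [[490. 371.  60.]]
side yel [303.7 338.7] [301 338   6   2   9] [[515. 513.  60.]]
side orange [339.  314.4] [333 300  13  30 322] [[455. 445.  55.]]
side pink [349.4 252.2] [345 247   9  11  75] [[449. 261.  56.]]
side red [331.6 144.5] [330 138   4  14  54] [[ 544. -149.  138.]]
side teal [292.5 245.8] [289 242   8   9  55] [[594. 251.  50.]]
```

View pics/crops.png

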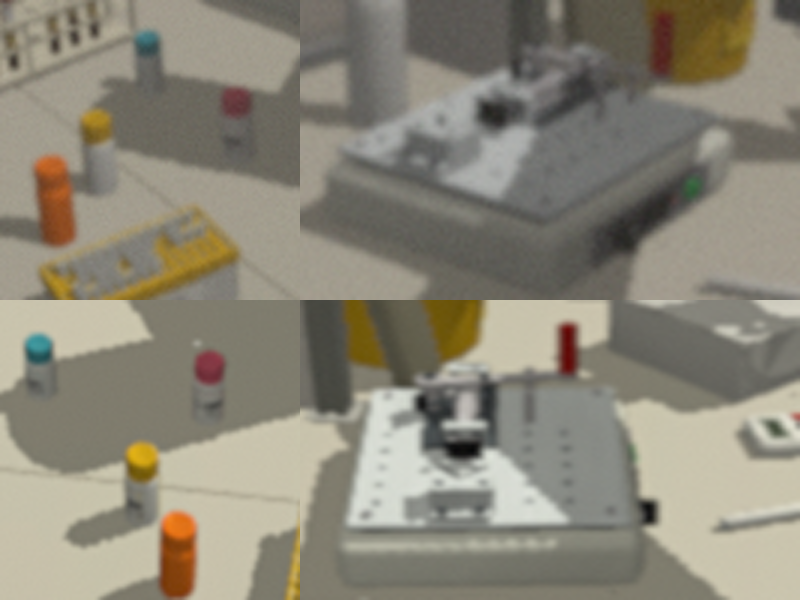

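The crop confirms it: the yellow-capped white bottle is at scene (262,257) / side (327,283). The neighbour at scene (248,281) is all orange, so it's the look-alike. The mixer's red grip is at scene (390,171) / side (332,145).

```bash
cat >> h.py <<'E'
def go(target,yaw,tilt=(180,0),o=None):
    """shift (cm) and rotvec (deg) in tool axes from measured pose to target"""
    o=o or manip.get_obs();R=Ro.from_euler("xyz",o["orientation"],degrees=True);T=Ro.from_euler("xyz",[tilt[0],tilt[1],yaw],degrees=True)
    return (R.inv().apply(np.array(target)-o["ee_pos"])/10).round(2),(R.inv()*T).as_rotvec(degrees=True).round(1)
E
python3 - <<'E'
from h import *
w=get("wrist");print(w["tool_from_camera"].round(3),w["fx"],w["k1"])
d=get("side");s=get("scene")
print(onz(d,[[276.2,197.5],[350,198],[283,157],[345,157]],72).round(0))
p1,r1=rays(d,[[331.6,144.5]]);p2,r2=rays(s,[[390.2,171.3]]);print(tri([p1,p2],[r1[0],r2[0]]))
p1,r1=rays(d,[[326.9,283.3]]);p2,r2=rays(s,[[261.7,256.6]]);print(tri([p1,p2],[r1[0],r2[0]]))
for t,y in (((430,-60,330),0),((470,350,200),90),((470,350,200),0)): print(t,y,go(t,y))
E
```

```text
[[ 0.00000e+00  9.51000e-01  3.08000e-01  7.87690e+01]
 [ 1.00000e+00  0.00000e+00 -1.00000e-03  8.08000e-01]
 [-1.00000e-03  3.08000e-01 -9.51000e-01 -1.80841e+02]
 [ 0.00000e+00  0.00000e+00  0.00000e+00  1.00000e+00]] 356.0037651293824 0.002592038256698542
[[ 678.   78.   72.]
 [ 466.   53.   72.]
 [ 716. -166.   72.]
 [ 503. -192.   72.]]
[ 546.03239845 -163.0763427   130.27810076]
[490.18230222 369.25187956  58.38472695]
(430, -60, 330) 0 (array([ 35.75, -30.36, -13.61]), array([-0. ,  0. , 26.6]))
(470, 350, 200) 90 (array([ 57.7 , -65.21,  -0.59]), array([ -0. ,  -0. , -63.4]))
(470, 350, 200) 0 (array([ 57.7 , -65.21,  -0.59]), array([-0. ,  0. , 26.6]))
```

```bash
python3 - <<'E'
from h import *
print(go((560,0,340),98))
E
```

```text
(array([ 50.06, -29.9 , -14.61]), array([ -0. ,  -0. , -71.4]))
```

>>> send_rows:
  steps: [4,-2,-4,0,0,-8,100,8,-5,-7.5,0,0,-16,100,12,-7.5,-11,0,0,-24,100,16,-9.5,-14,0,0,-32,100,20,-12,-14.6,0,0,-40,100,24,-14.5,-14.6,0,0,-48,100,28.3,-16.9,-14.6,0,0,-56,100,32.5,-19.5,-14.6,0,0,-64,100]

```text
t: 1.15
ee_pos: [438.0, -189.6, 340.2]
orientation: [179.9, 0.0, 90.9]
contact_force: [0.1, -1.0, -0.4]
opening: 85.3
grip_force: 0.0
```

```bash
python3 - <<'E'
from h import *
o=manip.get_obs();print(o["t"],o["ee_pos"],o["orientation"],go((560,0,340),98))
E
```

```text
1.15 [ 438.04493858 -189.63692141  340.22546785] [1.79938284e+02 2.82481587e-02 9.09455881e+01] (array([18.76, 12.51,  0.03]), array([ 0.1,  0. , -7.1]))
```

>>> send_rows:
  steps: [4.1,2.8,0,0,0,-3,100,8.2,5.6,0,0,0,-7.1,100,12.4,8.3,0,0,0,-7.1,100,16.5,11,0,0,0,-7.1,100,18.8,12.5,0,0,0,-7.1,100,18.8,12.5,0,0,0,-7.1,100]

```text
t: 1.75
ee_pos: [561.6, 1.1, 338.1]
orientation: [-179.9, -0.0, 98.0]
contact_force: [0.1, 0.6, -0.4]
opening: 85.5
grip_force: 0.0
```

```bash
python3 - <<'E'
from h import *
d=get("wrist");o=d["obs"];print(o["ee_pos"],o["orientation"],go((480,330,200),98))
np.savez("pics/w1.npz",**{k:v for k,v in d.items() if k!="obs"},ee=o["ee_pos"],ori=o["orientation"])
# proposed positions drawn
c,a=np.array([591,-57]),np.deg2rad(8)
M=lambda x,y,z:np.r_[c+[x*np.cos(a)-y*np.sin(a),x*np.sin(a)+y*np.cos(a)],z]
im=d["pixels"][:,:,::-1].copy()
print(proj(d,[M(20,70,72),M(50,-75,132),M(-63.5,-93.3,160)]).round(0))
cv2.imwrite("pics/w1.png",im)
E
```

```text
[561.61408911   1.05308898 338.11967475] [-1.79895902e+02 -4.56505643e-02  9.79513601e+01] (array([33.85, -3.44, 13.89]), array([-0.1, -0. , -0.1]))
[[352. 140.]
 [378. 267.]
 [283. 293.]]
```

View pics/w1.png

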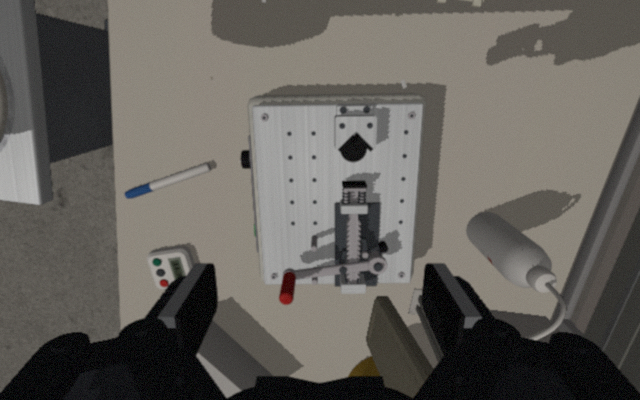

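Wrist view: the seat disc is at (354,149) under the V jaw, and the pad block is at (354,190). The lever pivot is at (377,266), and the red grip runs from its base at (290,275) to its top at about (287,298). The platform's corner screws are at (266,117), (411,115), (272,273) and (403,274).

```bash
cat > m.py <<'E'
from h import *
z=np.load("pics/w1.npz");d={k:z[k] for k in z.files};d["obs"]=dict(ee_pos=d["ee"],orientation=d["ori"])
for k in("fx","fy","cx","cy","k1"): d[k]=float(d[k])
E
python3 - <<'E'
from m import *
g=cv2.cvtColor(d["pixels"],cv2.COLOR_RGB2GRAY).astype(float)
S=[]
for u,v in((266,117),(411,115),(272,273),(403,274)):
    p=g[v-6:v+7,u-6:u+7];w=np.clip(np.median(p)-15-p,0,None);yy,xx=np.mgrid[v-6:v+7,u-6:u+7]
    S.append([(w*xx).sum()/w.sum(),(w*yy).sum()/w.sum()]);print(S[-1],w.sum())
P=onz(d,S,72)[:,:2];print(P.round(1),P.mean(0))
for a,b in((0,1),(2,3),(2,0),(3,1)): 
    e=P[b]-P[a];print(np.linalg.norm(e),np.degrees(np.arctan2(e[1],e[0])))
m=((g<60)*255).astype(np.uint8)
for b,s in blobs(m,(335,130,375,170))[0]: print("seat",b,s,onz(d,b,72))
r=mask(d,0,8,130,40)|mask(d,172,180,130,40)
for b,s in blobs(r,(270,260,310,315))[0]:
    print("grip",b,s)
bl,l=blobs(r,(270,260,310,315))
ys,xs=np.nonzero(l>0)
for y in range(ys.min(),ys.max()+1): print(y,xs[ys==y].min(),xs[ys==y].max(),end="; ")
print(depthpts(d,[[290,280],[288,290],[287,297],[354,149],[330,150],[377,266],[290,270],[354,190]]).round(0))
print("pivot",onz(d,[[377.5,266]],140))
E
```

```text
[np.float64(264.6095461658842), np.float64(116.63380281690141)] 1278.0
[np.float64(411.4813477737666), np.float64(114.79903730445247)] 831.0
[np.float64(273.8254269449715), np.float64(275.4582542694497)] 1054.0
[np.float64(401.07444444444445), np.float64(274.2311111111111)] 900.0
[[ 489.2   28.7]
 [ 667.5   55.9]
 [ 522.5 -189.8]
 [ 701.  -162.6]] [595.05413379 -66.93212783]
180.35130376773404 8.66928366321743
180.56592009589073 8.671340174552972
221.02827745119112 98.64524074016725
221.0218105548387 98.70087528659329
seat [354.19298246 148.13645224] [339 134  33  27 513] [[604.89474761   5.59022152  72.        ]]
grip [287.18103448 288.27586207] [279 272  16  32 348]
272 289 290; 273 287 292; 274 285 293; 275 285 294; 276 284 294; 277 284 294; 278 284 294; 279 284 294; 280 283 293; 281 283 293; 282 283 293; 283 283 293; 284 283 293; 285 282 293; 286 282 293; 287 282 292; 288 282 293; 289 282 293; 290 281 292; 291 281 292; 292 281 292; 293 281 292; 294 280 292; 295 280 291; 296 280 292; 297 279 292; 298 280 292; 299 280 291; 300 280 291; 301 281 291; 302 282 290; 303 283 288; [[ 547. -158.  131.]
 [ 546. -158.  153.]
 [ 546. -162.  161.]
 [ 605.    4.   72.]
 [ 575.   -1.   72.]
 [ 654. -131.  116.]
 [ 545. -157.  109.]
 [ 610.  -41.  101.]]
pivot [[ 648.08571466 -118.99373672  140.        ]]
```

>>> send_rows:
  steps: [4.6,-0.3,2,0,0,-0.7,100,9.1,-0.6,4,0,0,-0.7,100,13.7,-1,6,0,0,-0.7,100,18.2,-1.3,8,0,0,-0.7,100,22.8,-1.6,10,0,0,-0.7,90,27.3,-1.9,12,0,0,-0.7,80,31.8,-2.2,14.4,0,0,-0.7,70,35.1,-2.5,15.8,0,0,-0.7,60]

```text
t: 2.6
ee_pos: [487.3, 343.2, 180.3]
orientation: [-180.0, 0.0, 98.4]
contact_force: [0.5, 0.2, -0.1]
opening: 51.3
grip_force: 0.0
```

>>> send_rows:
  steps: [0,0,0,0,0,0,60,0,0,0,0,0,0,60]

```text
t: 2.8
ee_pos: [487.9, 341.8, 181.7]
orientation: [-180.0, 0.0, 98.5]
contact_force: [0.3, 0.5, 0.8]
opening: 51.2
grip_force: 0.0
```

```bash
python3 - <<'E'
from h import *
d=get("wrist");o=d["obs"];print(o["t"],o["ee_pos"],o["orientation"],o["opening"])
cv2.imwrite("pics/w2.png",d["pixels"][:,:,::-1])
print(proj(d,[[490,370,68],[490,370,0],[442,440,60]]))
for n,h0,h1,z in(("yel",20,33,68),("or",5,15,60)):
    for b,s in blobs(mask(d,h0,h1,100),(0,0,640,400),60)[0]: print(n,b,s,onz(d,b,z))
E
```

```text
2.8 [487.94160354 341.75728016 181.70006188] [-1.79979892e+02  3.38653912e-02  9.84593132e+01] 51.247034252890195
[[326.80204011 145.47615243]
 [325.52661003 133.99695521]
 [279.91691935  46.93956963]]
yel [124.72804533  56.01133144] [118   0  14 116 353] [[325.46181114 415.3661872   68.        ]]
yel [172.2126615   75.88966408] [ 124    0   89  133 3870] [[361.89842601 406.1779627   68.        ]]
yel [380.89041096   6.97260274] [374   0  15  16 146] [[513.78622931 477.62296294  68.        ]]
yel [155.01201201  30.20720721] [133  14  51  29 333] [[348.41819115 437.11948571  68.        ]]
yel [325.59654179 146.6037464 ] [311 131  30  31 694] [[489.15345863 368.92234654  68.        ]]
yel [593.32508834 176.03886926] [575 165  37  24 566] [[718.42794654 377.56981616  68.        ]]
yel [583.30716724 204.48634812] [566 193  35  25 586] [[719.59976868 351.825632    68.        ]]
or [555.39621366  23.99425287] [ 490    0  150   56 2958] [[649.97392578 487.32029888  60.        ]]
or [296.38461538  67.23642534] [280  51  34  33 884] [[456.70064724 427.05252585  60.        ]]
```

View pics/w2.png

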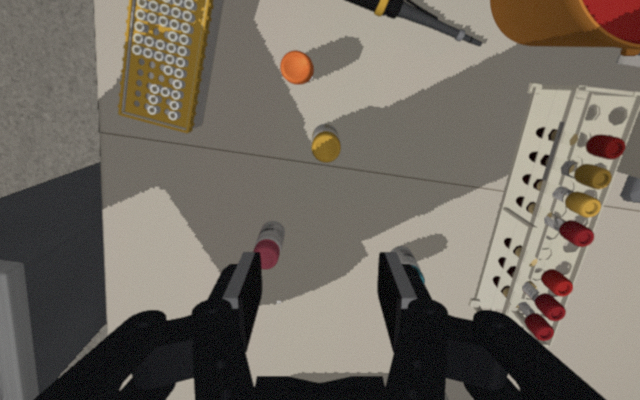

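Yellow cap top is at (326,147), which gives (489,369), in agreement with the two-view fix. The pink and teal bottles beside the fingers at (267,250) and (405,262) are clear.

>>> send_rows:
  steps: [2.65,0.53,2,0,0,-0.2,60,2.65,0.53,6,0,0,-0.2,60,2.65,0.53,10,0,0,-0.2,60,2.65,0.53,13,0,0,-0.2,60,2.65,0.53,15.2,0,0,-0.2,60,2.65,0.53,15.6,0,0,-0.2,60,2.65,0.53,15.6,0,0,-0.2,60,2.65,0.53,15.6,0,0,-0.2,40]

```text
t: 3.65
ee_pos: [490.7, 369.4, 27.9]
orientation: [179.9, -0.1, 98.6]
contact_force: [-0.9, 0.1, 0.0]
opening: 37.9
grip_force: 0.0
```

>>> send_rows:
  steps: [0,0,0,0,0,0,20,0,0,0,0,0,0,10,0,0,0,0,0,0,10,0,0,0,0,0,0,10,0,0,0,0,0,0,10]

```text
t: 4.15
ee_pos: [490.5, 370.1, 28.1]
orientation: [179.8, -0.1, 98.6]
contact_force: [-0.1, -0.2, 6.4]
opening: 20.4
grip_force: 58.5
```

>>> send_rows:
  steps: [0,0,-1.5,0,0,0,10,0,0,-4,0,0,0,10,0,0,-4,0,0,0,10]

```text
t: 4.45
ee_pos: [491.2, 370.7, 70.8]
orientation: [179.7, -0.2, 98.6]
contact_force: [0.0, 0.1, -0.2]
opening: 20.3
grip_force: 58.7
```

```bash
python3 - <<'E'
from h import *
o=manip.get_obs();print(o)
a=get("wrist")["pixels"][130:400,160:480,::-1];s=get("side");print(proj(s,o["ee_pos"]))
u,v=proj(s,o["ee_pos"])[0].astype(int);c=get("scene");u2,v2=proj(c,o["ee_pos"])[0].astype(int)
f=lambda i,u,v:cv2.resize(i["pixels"][v-35:v+35,u-40:u+40,::-1],(320,280),interpolation=cv2.INTER_CUBIC)
cv2.imwrite("pics/g1.png",np.hstack([cv2.resize(a,(332,280)),np.hstack([f(s,u,v),f(c,u2,v2)])])[:, :800] if 0 else cv2.resize(np.hstack([cv2.resize(a,(332,280)),f(s,u,v),f(c,u2,v2)]),(800,230)))
E
```

```text
{'t': 4.45, 'joint_positions': array([ 3.70406678e+01,  1.28348056e+01,  5.30834373e+00,  8.21127899e+01,
       -3.73160463e-04,  1.18404385e+02]), 'joint_velocities': array([-0.00720856,  1.04495032, -2.79428175, -2.6734043 ,  0.01997635,
       -0.05191532]), 'joint_efforts': array([-3.51273535e-03, -5.85307860e+01,  4.52305305e+01,  8.81637018e-01,
        2.54416327e-04,  1.15450173e-03]), 'ee_pos': array([491.15307527, 370.65462455,  70.84731979]), 'orientation': array([ 1.79682503e+02, -1.71275781e-01,  9.86367561e+01]), 'contact_force': array([ 0.04029489,  0.13695812, -0.1948183 ]), 'wrist_torque': array([ 0.04123978, -0.05150628, -0.03389934]), 'grip_force': 58.714136481285095, 'opening': 20.299153614488088}
[[326.35542292 279.91004093]]
```

View pics/g1.png

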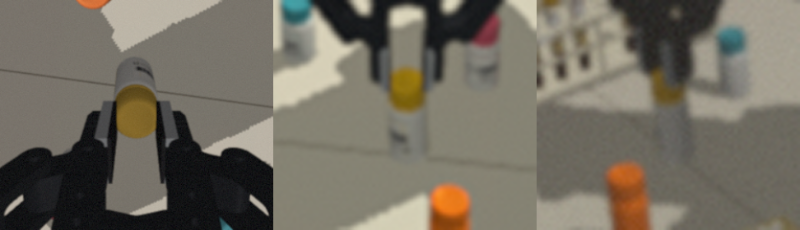

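```bash
python3 - <<'E'
from h import *
o=manip.get_obs();print(o["ee_pos"],o["orientation"])
w,s,c=get("wrist"),get("side"),get("scene")
for n,d,roi in(("w",w,(290,200,350,300)),("s",s,(310,255,345,300)),("c",c,(240,220,290,280))):
    for b,st in blobs(mask(d,20,33,100),roi,10)[0]:
        P=depthpts(d,[b.round()])[0];print(n,b.round(1),st,P.round(0), [onz(d,b,z)[0][:2].round(0) for z in(105,111)])
p1,r1=rays(s,[blobs(mask(s,20,33,100),(310,255,345,300),10)[0][0][0]])
p2,r2=rays(c,[blobs(mask(c,20,33,100),(240,220,290,280),10)[0][0][0]])
print(tri([p1,p2],[r1[0],r2[0]]))
# bottle axis/white body points in side depth
u,v=proj(s,o["ee_pos"])[0].astype(int)
for dv in range(-16,20,3): print(v+dv,depthpts(s,[[u-8,v+dv],[u-4,v+dv],[u,v+dv],[u+4,v+dv],[u+8,v+dv]]).round(0).tolist())
E
```

```text
[489.69457268 369.55614049  66.31711347] [ 1.79957788e+02 -2.39119840e-02  9.86325265e+01]
w [319.1 260.6] [ 295  229   49   64 2569] [489. 373. 107.] [array([489., 372.]), array([489., 375.])]
s [326.7 271.7] [322 265  11  14 131] [489. 378. 104.] [array([489., 379.]), array([488., 384.])]
c [259.  244.6] [255 238  10  12  61] [481. 378.  98.] [array([471., 383.]), array([462., 388.])]
[490.27855789 371.63328754  94.36771754]
265 [[505.0, 382.0, 126.0], [515.0, 257.0, -0.0], [491.0, 357.0, 103.0], [495.0, 254.0, -1.0], [472.0, 373.0, 122.0]]
268 [[505.0, 382.0, 117.0], [499.0, 368.0, 104.0], [490.0, 367.0, 104.0], [482.0, 365.0, 103.0], [472.0, 373.0, 113.0]]
271 [[505.0, 382.0, 108.0], [498.0, 376.0, 103.0], [489.0, 375.0, 103.0], [481.0, 374.0, 103.0], [483.0, 271.0, -3.0]]
274 [[521.0, 288.0, -2.0], [497.0, 379.0, 97.0], [488.0, 381.0, 100.0], [481.0, 374.0, 95.0], [482.0, 282.0, -2.0]]
277 [[520.0, 298.0, -2.0], [497.0, 378.0, 87.0], [488.0, 381.0, 91.0], [480.0, 375.0, 86.0], [481.0, 291.0, -4.0]]
280 [[518.0, 309.0, -1.0], [497.0, 381.0, 81.0], [488.0, 380.0, 81.0], [480.0, 378.0, 80.0], [480.0, 300.0, -4.0]]
283 [[517.0, 317.0, -2.0], [498.0, 377.0, 67.0], [488.0, 382.0, 74.0], [480.0, 379.0, 72.0], [478.0, 313.0, -1.0]]
286 [[515.0, 326.0, -3.0], [497.0, 379.0, 60.0], [488.0, 382.0, 65.0], [480.0, 377.0, 60.0], [477.0, 321.0, -2.0]]
289 [[514.0, 336.0, -1.0], [498.0, 377.0, 48.0], [488.0, 382.0, 55.0], [480.0, 378.0, 52.0], [476.0, 331.0, -2.0]]
292 [[513.0, 344.0, -2.0], [498.0, 377.0, 38.0], [488.0, 383.0, 46.0], [480.0, 377.0, 41.0], [475.0, 340.0, -2.0]]
295 [[511.0, 354.0, -1.0], [501.0, 355.0, 2.0], [492.0, 353.0, 1.0], [483.0, 349.0, -3.0], [474.0, 348.0, -2.0]]
298 [[509.0, 364.0, 1.0], [501.0, 361.0, -1.0], [492.0, 359.0, -3.0], [482.0, 359.0, -1.0], [473.0, 359.0, 0.0]]
```

```bash
python3 - <<'E'
from h import *
w=get("wrist");o=w["obs"];print(proj(w,o["ee_pos"]),o["contact_force"].round(1))
R=Ro.from_euler("xyz",o["orientation"],degrees=True)
for v in range(215,300,8):
    uu=[[u,v] for u in (272,282,290,296,302,320,340,346,352,360)]
    print(v,[tuple(x) for x in R.inv().apply(depthpts(w,uu)-o["ee_pos"]).round(0).astype(int)])
E
```

```text
[[319.15447588 230.70366412]] [-0.6 -0.3 -0.8]
215 [(np.int64(-15), np.int64(-35), np.int64(63)), (np.int64(-15), np.int64(-27), np.int64(64)), (np.int64(-15), np.int64(-22), np.int64(65)), (np.int64(-15), np.int64(-17), np.int64(64)), (np.int64(8), np.int64(-9), np.int64(3)), (np.int64(12), np.int64(0), np.int64(-6)), (np.int64(78), np.int64(0), np.int64(-181)), (np.int64(-15), np.int64(20), np.int64(65)), (np.int64(-15), np.int64(24), np.int64(64)), (np.int64(-15), np.int64(30), np.int64(64))]
223 [(np.int64(-21), np.int64(-35), np.int64(64)), (np.int64(-21), np.int64(-28), np.int64(63)), (np.int64(-21), np.int64(-22), np.int64(64)), (np.int64(3), np.int64(-13), np.int64(3)), (np.int64(8), np.int64(-9), np.int64(-10)), (np.int64(12), np.int64(0), np.int64(-18)), (np.int64(3), np.int64(12), np.int64(4)), (np.int64(-22), np.int64(20), np.int64(65)), (np.int64(-21), np.int64(24), np.int64(64)), (np.int64(-21), np.int64(30), np.int64(63))]
231 [(np.int64(-28), np.int64(-35), np.int64(64)), (np.int64(-28), np.int64(-28), np.int64(65)), (np.int64(-28), np.int64(-22), np.int64(64)), (np.i
[... 3243 characters left out ...]
-14), np.int64(65)), (np.int64(-10), np.int64(0), np.int64(-41)), (np.int64(-76), np.int64(16), np.int64(65)), (np.int64(3), np.int64(10), np.int64(-62)), (np.int64(10), np.int64(11), np.int64(-73)), (np.int64(10), np.int64(14), np.int64(-72))]
295 [(np.int64(11), np.int64(-15), np.int64(-79)), (np.int64(8), np.int64(-13), np.int64(-75)), (np.int64(8), np.int64(-10), np.int64(-74)), (np.int64(-10), np.int64(-10), np.int64(-47)), (np.int64(-82), np.int64(-14), np.int64(63)), (np.int64(-83), np.int64(1), np.int64(63)), (np.int64(-83), np.int64(16), np.int64(64)), (np.int64(0), np.int64(10), np.int64(-63)), (np.int64(9), np.int64(11), np.int64(-75)), (np.int64(10), np.int64(14), np.int64(-77))]
```

The wrist and side depths both show the real finger tips about 45 mm short of the nominal TCP, so only the cap's rim is held. I'll set the bottle back down and regrasp lower.

>>> send_rows:
  steps: [0,0,2.5,0,0,0,10,0,0,3.6,0,0,0,10,0,0,3.8,0,0,0,10,0,0,3.8,0,0,0,20,0,0,3.8,0,0,0,55,0,0,3.8,0,0,0,55,0,0,3.8,0,0,0,55,0,0,3.8,0,0,0,55]

```text
t: 5.6
ee_pos: [489.6, 369.5, 28.0]
orientation: [180.0, -0.0, 98.6]
contact_force: [-0.3, -0.8, 0.8]
opening: 47.1
grip_force: 0.0
```

```bash
python3 - <<'E'
from h import *
w=get("wrist");o=w["obs"];print(o["ee_pos"],o["orientation"],o["opening"])
for b,s in blobs(mask(w,20,33,100),(230,120,420,330),200)[0]: print(b,s,onz(w,b,68),depthpts(w,[b.round()]))
R=Ro.from_euler("xyz",o["orientation"],degrees=True)
for v in range(230,300,10):
    print(v,R.inv().apply(depthpts(w,[[u,v] for u in(240,250,256,262)])-o["ee_pos"]).round(0).tolist())
E
```

```text
[489.63646851 369.50932343  28.00654517] [ 1.79974503e+02 -1.25350324e-02  9.86329668e+01] 47.07266080069927
[311.67425633 263.13514506] [ 285  232   54   63 2723] [[486.13767602 370.68769394  68.        ]] [[486.26810327 370.79797899  68.04170296]]
230 [[-11.0, -50.0, 27.0], [-11.0, -44.0, 26.0], [-11.0, -40.0, 27.0], [-11.0, -36.0, 26.0]]
240 [[-18.0, -51.0, 27.0], [-17.0, -44.0, 25.0], [-18.0, -40.0, 27.0], [-19.0, -37.0, 28.0]]
250 [[-26.0, -51.0, 28.0], [-25.0, -45.0, 27.0], [-25.0, -41.0, 26.0], [-25.0, -37.0, 26.0]]
260 [[-32.0, -51.0, 26.0], [10.0, -28.0, -53.0], [10.0, -25.0, -53.0], [9.0, -23.0, -51.0]]
270 [[6.0, -32.0, -54.0], [10.0, -26.0, -60.0], [10.0, -24.0, -61.0], [5.0, -23.0, -51.0]]
280 [[9.0, -29.0, -67.0], [10.0, -25.0, -67.0], [8.0, -23.0, -65.0], [1.0, -23.0, -53.0]]
290 [[10.0, -27.0, -74.0], [10.0, -24.0, -75.0], [5.0, -23.0, -66.0], [-3.0, -23.0, -54.0]]
```

>>> send_rows:
  steps: [0,-0.3,1.5,0,0,0,55,0,-0.3,2.8,0,0,0,55,0,-0.3,3.2,0,0,0,55,0,-0.3,3.2,0,0,0,55,0,-0.3,3.2,0,0,0,30,0,-0.3,3.2,0,0,0,10,0,-0.3,3.2,0,0,0,10,0,-0.3,3.2,0,0,0,10]

```text
t: 6.45
ee_pos: [486.8, 369.2, -3.8]
orientation: [180.0, -0.0, 98.6]
contact_force: [0.3, 0.3, 1.0]
opening: 24.5
grip_force: 59.1
```

```bash
python3 - <<'E'
from h import *
w=get("wrist");o=w["obs"];print(o["ee_pos"],o["orientation"],o["opening"],o["contact_force"].round(1),o["grip_force"])
s=get("side");u,v=proj(s,[o["ee_pos"][0],o["ee_pos"][1],50])[0].astype(int)
f=lambda i,u,v:cv2.resize(i["pixels"][v-35:v+35,u-40:u+40,::-1],(400,350),interpolation=cv2.INTER_CUBIC)
cv2.imwrite("pics/g2.png",np.hstack([f(w,320,260),f(s,u,v)]))
E
```

```text
[486.82355498 369.15318179  -3.81720698] [ 1.79955870e+02 -2.38963093e-02  9.86309972e+01] 24.53493426463395 [0.3 0.3 1. ] 59.11690592765808
```

View pics/g2.png

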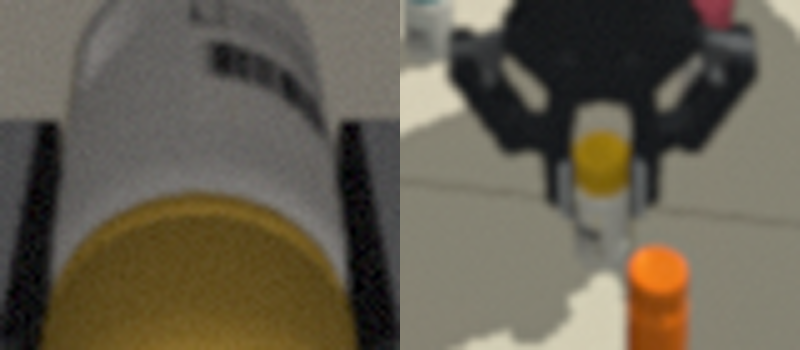

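>>> send_rows:
  steps: [0,0,-4,0,0,0,10,0,0,-8.5,0,0,0,10,-4,0.6,-11,0,0,0,10,-8.8,1.4,-12,0,0,0,10,-13.6,2.2,-12.5,0,0,0,10,-18.4,3,-12.5,0,0,0,10,-23.2,3.8,-12.5,0,0,0,10,-28,4.5,-12.5,0,0,0,10]

```text
t: 7.35
ee_pos: [573.4, 97.0, 120.8]
orientation: [180.0, -0.0, 98.6]
contact_force: [0.7, 0.1, -0.7]
opening: 24.5
grip_force: 59.1
```

```bash
python3 - <<'E'
from h import *
print(manip.get_obs()["ee_pos"],go((604.8,1.9,115),98.7))
E
```

```text
[573.39192021  96.96575218 120.83141114] (array([-9.87,  1.68,  0.58]), array([ 0. , -0. , -0.1]))
```

>>> send_rows:
  steps: [-4,0.6,0,0,0,0,10,-8,1.3,0,0,0,0,10,-10,1.67,0,0,0,0,10,-10,1.67,0,0,0,0,10,-10,1.67,0,0,0,0,10]

```text
t: 7.85
ee_pos: [604.4, 2.3, 120.4]
orientation: [-180.0, -0.0, 98.6]
contact_force: [0.5, 0.7, -0.5]
opening: 24.4
grip_force: 59.1
```

```bash
python3 - <<'E'
from h import *
w=get("wrist");o=w["obs"];print(o["ee_pos"],go((604.8,1.9,69),98.7))
ee=o["ee_pos"]
for b,s in blobs(mask(w,20,33,100),(230,120,420,400),200)[0]: print(b,s,onz(w,b,ee[2]+72)-ee)
t=get("side");u,v=proj(t,[604,2,120])[0].astype(int)
f=lambda i,u,v,a,b:cv2.resize(i["pixels"][v-b:v+b,u-a:u+a,::-1],(400,350),interpolation=cv2.INTER_CUBIC)
c=w["pixels"][140:400,160:480,::-1]
cv2.imwrite("pics/p1.png",np.hstack([cv2.resize(c,(400,350)),f(t,u,v,46,40)]))
E
```

```text
[604.43755083   2.34086304 120.44918664] (array([-0.12,  0.03,  5.15]), array([-0. , -0. , -0.1]))
[319.56239601 304.45852151] [ 287  264   66   80 4207] [[-0.12903802  2.5788062  72.        ]]
```

View pics/p1.png

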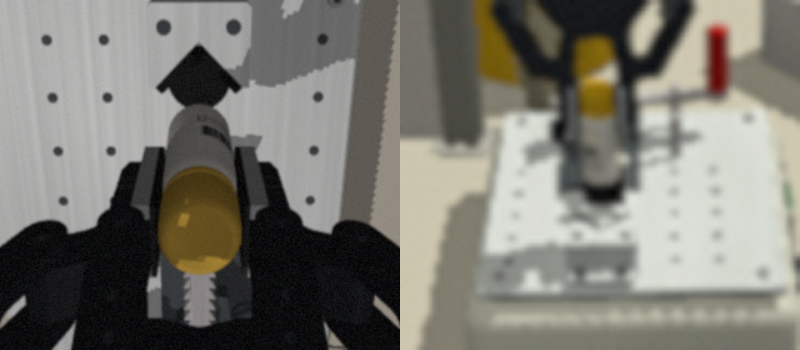

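The crop shows the held bottle lined up over the seat: bottle, disc and V share one axis at crop column ~199. I'll lower it now.

>>> send_rows:
  steps: [0,0,2.5,0,0,0,10,0,0,4.2,0,0,0,10,0,0,4.9,0,0,0,10,0,0,5.1,0,0,0,10,0,0,5.1,0,0,0,10,0,0,5.1,0,0,0,10]

```text
t: 8.55
ee_pos: [605.0, 2.8, 70.8]
orientation: [179.9, 0.0, 98.6]
contact_force: [-0.5, 0.2, 0.4]
opening: 24.3
grip_force: 59.1
```

>>> send_rows:
  steps: [0,-0.02,0.1,0,0,0,10,0,-0.02,0.2,0,0,0,10,0,-0.02,0.2,0,0,0,10]

```text
t: 8.85
ee_pos: [604.6, 2.4, 68.2]
orientation: [180.0, 0.0, 98.6]
contact_force: [-0.2, 0.5, 2.0]
opening: 24.4
grip_force: 59.4
```

>>> send_rows:
  steps: [0,0,0,0,0,0,35,0,0,0,0,0,0,50,0,0,0,0,0,0,50,0,0,0,0,0,0,50,0,0,-2,0,0,0,50,0,0,-6,0,0,0,50,0,0,-10,0,0,0,50,0,0,-14,0,0,0,60]

```text
t: 9.65
ee_pos: [604.0, 2.5, 209.1]
orientation: [-180.0, 0.0, 98.6]
contact_force: [1.8, -0.5, -0.2]
opening: 51.1
grip_force: 0.0
```

```bash
python3 - <<'E'
from h import *
w=get("wrist");o=w["obs"];print(o["ee_pos"],o["opening"])
for b,s in blobs(mask(w,20,33,100),(200,50,440,400),200)[0]: print(b,s,onz(w,b,140),depthpts(w,[b.round()]))
G=np.r_[546.3,-168.7]
print(go((546.3,-168.7,190),8.7),go((546.3,-168.7,190),98.7-0))
cv2.imwrite("pics/p2.png",cv2.resize(w["pixels"][60:400,100:540,::-1],(660,510)))
E
```

```text
[604.04547954   2.45260874 209.14057246] 51.06367234754275
[319.28768577 195.73248408] [304 177  32  38 942] [[6.04341140e+02 5.94187104e-01 1.40000000e+02]] [[6.04152382e+02 4.26771334e-01 1.40218302e+02]]
(array([-16.03,  -8.43,   2.59]), array([ 0.4, -0.3, 89.9])) (array([-16.03,  -8.43,   2.59]), array([ 0.5,  0.1, -0.1]))
```

View pics/p2.png

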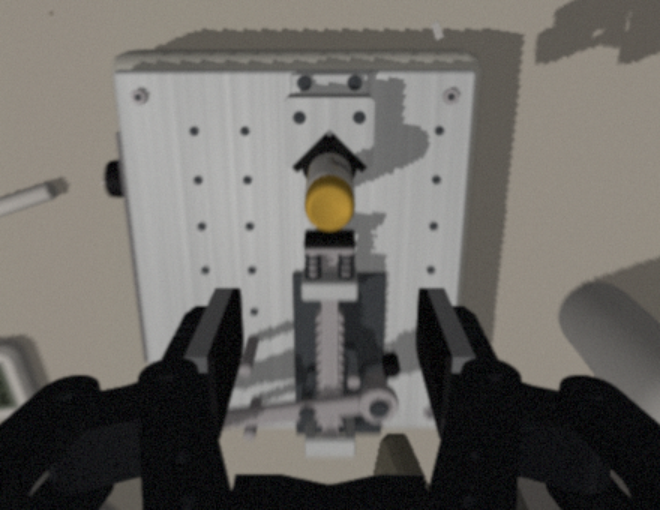

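Picture: the bottle stands upright in front of the V, with the cap at crop (330,204). The pad face is at row ~238, and the fingers are clear. On to the lever.

>>> send_rows:
  steps: [-4,-2.1,0,0,0,8.5,70,-8,-4.2,0,0,0,17,80,-12,-6.3,0,0,0,25.5,90,-16,-8.4,0,0,0,34,100,-16,-8.4,0.5,0,0,42.5,100,-16,-8.4,1,0,0,51,100,-16,-8.4,1.5,0,0,59.5,100,-16,-8.4,2,0,0,68,100]

```text
t: 10.5
ee_pos: [545.2, -168.6, 187.4]
orientation: [-180.0, -0.0, 30.3]
contact_force: [0.3, 0.3, 0.4]
opening: 85.2
grip_force: 0.0
```

```bash
python3 - <<'E'
from h import *
print(go((546.3,-168.7,180),8.7))
s,c=get("side"),get("scene");o=s["obs"]
def yb(d):
    p=proj(d,[604,1,132])[0].astype(int);L=blobs(mask(d,20,33,90),(p[0]-12,p[1]-14,p[0]+12,p[1]+14),10)[0];print(p,L);return max(L,key=lambda q:q[1][4])[0]
a,b=yb(s),yb(c);p1,r1=rays(s,[a]);p2,r2=rays(c,[b]);print(tri([p1,p2],[r1[0],r2[0]]),onz(s,a,132),onz(c,b,132))
E
```

```text
(array([0.09, 0.07, 0.74]), array([-0. , -0. , 21.6]))
[305 167] [(array([304.44736842, 168.61842105]), array([300, 164,  10,  10,  76], dtype=int32))]
[341 178] [(array([340.96226415, 178.50943396]), array([338, 175,   8,   8,  53], dtype=int32))]
[606.47613129   1.22057367 130.31159448] [[605.74690071   5.07966243 132.        ]] [[603.98797108   3.2531544  132.        ]]
```

>>> send_rows:
  steps: [0.1,0.07,0.5,0,0,8.5,100,0.1,0.07,0.7,0,0,17,100,0.1,0.07,0.7,0,0,21.6,100,0.1,0.07,0.7,0,0,21.6,100]

```text
t: 11.0
ee_pos: [546.6, -168.4, 180.8]
orientation: [180.0, -0.0, 9.2]
contact_force: [0.2, -0.3, -0.2]
opening: 85.2
grip_force: 0.0
```

```bash
python3 - <<'E'
from h import *
d=get("wrist");o=d["obs"];print(o["t"],o["ee_pos"],o["orientation"])
r=mask(d,0,8,130,40)|mask(d,172,180,130,40)
for b,s in blobs(r,(220,100,420,400),60)[0]:
    t=[b[0],s[1]+s[3]-s[2]/2];print(b,s,onz(d,[b],160),depthpts(d,[b.round()]),depthpts(d,[[b[0],s[1]+k] for k in range(0,s[3],8)]).round(0).tolist())
cv2.imwrite("pics/l1.png",cv2.resize(d["pixels"][60:400,100:540,::-1],(660,510)))
E
```

```text
11.0 [ 546.60054174 -168.35227894  180.84316874] [ 1.79997429e+02 -5.16487231e-03  9.21589735e+00]
[313.00209424 209.26073298] [300 186  26  46 955] [[ 552.15332363 -164.63628905  160.        ]] [[ 552.35669265 -164.60484425  160.10808688]] [[553.0, -164.0, 113.0], [553.0, -164.0, 133.0], [553.0, -164.0, 150.0], [552.0, -165.0, 161.0], [547.0, -165.0, 161.0], [542.0, -166.0, 161.0]]
[367.43055556 344.26388889] [363 340  10   9  72] [[ 460.73346364 -216.83195816  160.        ]] [[ 347.684368   -257.9844545    20.59424281]] [[352.0, -258.0, 19.0], [341.0, -260.0, 20.0]]
```

View pics/l1.png

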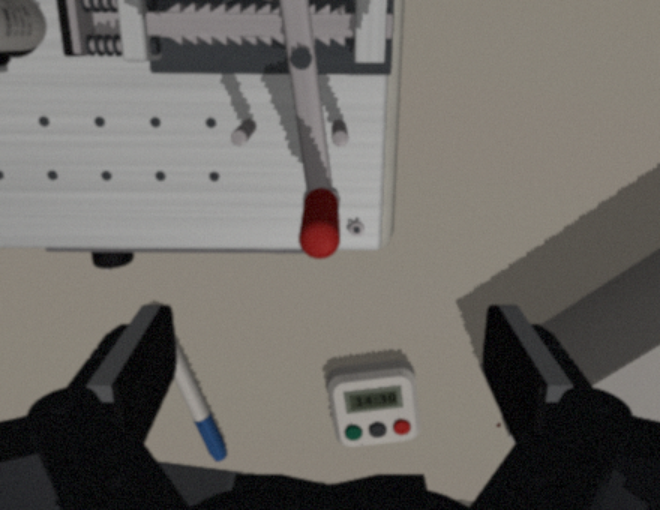

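The post's top is at crop (320,238), which gives axis (545,-165) at z 161, matching the given 160 mm. The lever rests toward -y between its pins. I'll descend and grip.

>>> send_rows:
  steps: [-0.1,-0.3,4,0,0,0.5,100,-0.1,-0.3,8,0,0,0.5,90,-0.1,-0.3,10,0,0,0.5,75,-0.1,-0.3,10.3,0,0,0.5,60,-0.1,-0.3,10.3,0,0,0.5,45,-0.1,-0.3,10.3,0,0,0.5,35,-0.1,-0.3,10.3,0,0,0.5,30,-0.1,-0.3,10.3,0,0,0.5,30]

```text
t: 11.85
ee_pos: [545.7, -165.8, 78.9]
orientation: [180.0, -0.1, 8.6]
contact_force: [-0.4, 0.1, 0.1]
opening: 25.9
grip_force: 0.0
```

>>> send_rows:
  steps: [0,0,0,0,0,0,15,0,0,0,0,0,0,5,0,0,0,0,0,0,5,0,0,0,0,0,0,5,0,0,0,0,0,0,5]

```text
t: 12.35
ee_pos: [545.5, -165.7, 78.6]
orientation: [180.0, -0.1, 8.5]
contact_force: [0.6, 0.5, 5.8]
opening: 15.5
grip_force: 58.3
```

>>> send_rows:
  steps: [-0.11,-0.9,0,0,0,0,5,-0.15,-1.8,0,0,0,0,5,-0.13,-2.5,0,0,0,0,5,-0.13,-2.5,0,0,0,0,5,-0.13,-2.5,0,0,0,0,5]

```text
t: 12.85
ee_pos: [539.3, -141.7, 78.5]
orientation: [179.9, 0.1, 8.5]
contact_force: [-6.4, -3.2, 7.5]
opening: 15.7
grip_force: 58.8
```

>>> send_rows:
  steps: [0.05,-0.45,0,0,0,0,5,0.09,-0.9,0,0,0,0,5,0.09,-0.95,0,0,0,0,5,0.09,-0.95,0,0,0,0,5]

```text
t: 13.25
ee_pos: [539.6, -132.4, 78.5]
orientation: [179.9, -0.0, 8.5]
contact_force: [-2.8, -4.1, 5.6]
opening: 15.4
grip_force: 59.1
```

>>> send_rows:
  steps: [-0.1,0.95,0,0,0,0,5,-0.11,1.7,0,0,0,0,5,-0.07,2.6,0,0,0,0,5,0.04,3.45,0,0,0,0,5,0.04,3.5,0,0,0,0,5,0.04,3.5,0,0,0,0,5]

```text
t: 13.85
ee_pos: [545.2, -166.8, 78.4]
orientation: [179.9, -0.0, 8.5]
contact_force: [-3.0, -3.1, 5.4]
opening: 15.3
grip_force: 59.2
```

>>> send_rows:
  steps: [-0.11,-0.9,0,0,0,0,5,-0.15,-1.8,0,0,0,0,5,-0.13,-2.55,0,0,0,0,5,-0.13,-2.55,0,0,0,0,5,-0.13,-2.55,0,0,0,0,5]

```text
t: 14.35
ee_pos: [539.8, -141.3, 78.3]
orientation: [179.9, 0.0, 8.5]
contact_force: [-4.6, -4.3, 5.9]
opening: 15.6
grip_force: 59.5
```

>>> send_rows:
  steps: [0.05,-0.45,0,0,0,0,5,0.09,-0.9,0,0,0,0,5,0.09,-0.95,0,0,0,0,5,0.09,-0.95,0,0,0,0,5]

```text
t: 14.75
ee_pos: [538.9, -132.5, 78.3]
orientation: [179.9, 0.1, 8.4]
contact_force: [-6.5, -6.7, 6.5]
opening: 15.5
grip_force: 59.6
```

```bash
python3 - <<'E'
from h import *
o=manip.get_obs();print(o["ee_pos"],o["contact_force"],o["wrist_torque"])
d=get("side")
cv2.imwrite("pics/s2.png",cv2.resize(d["pixels"][130:220,265:365,::-1],(800,600),interpolation=cv2.INTER_CUBIC))
E
```

```text
[ 538.85136475 -132.45381902   78.26129512] [-6.53271739 -6.69257272  6.47649922] [-1.28177767  1.05137038 -0.73987899]
```

```bash
cat > f.py <<'E'
from h import *
F=[];P=[]
for i in range(6):
    optics.get_image("wrist");o=manip.get_obs();F.append(o["contact_force"]);P.append(o["ee_pos"])
F=np.array(F);u=np.array([-.1508,.9886,0]);v=np.array([.9886,.1508,0]);P=np.mean(P,0)
off=P[:2]-[655.8,-133.5]
print("t",o["t"],"load",(-F@u).mean().round(2),(F@u).std().round(2),"radial",(F@v).mean().round(2),"z",F[:,2].mean().round(1),P.round(1),"my",(P@u).round(1),"mx",(P@v).round(1))
E
python3 f.py
```

```text
t 15.1 load 5.35 0.2 radial -6.9 z 7.0 [ 538.9 -132.5   78.3] my -212.2 mx 512.8
```

>>> send_rows:
  steps: [-0.1,0.95,0,0,0,0,5,-0.11,1.7,0,0,0,0,5,-0.07,2.6,0,0,0,0,5,0.04,3.45,0,0,0,0,5,0.04,3.5,0,0,0,0,5,0.04,3.5,0,0,0,0,5]

```text
t: 15.7
ee_pos: [544.7, -165.7, 78.1]
orientation: [-180.0, 0.0, 8.6]
contact_force: [-3.3, 0.6, 7.0]
opening: 15.8
grip_force: 59.6
```

```bash
python3 f.py
```

```text
t 16.0 load -1.43 0.34 radial -4.8 z 6.7 [ 544.6 -165.6   78.2] my -245.8 mx 513.4
```

>>> send_rows:
  steps: [0,0.1,0,0,0,0,5,0,0.2,0,0,0,0,5]

```text
t: 16.2
ee_pos: [545.0, -166.8, 78.2]
orientation: [-179.9, 0.0, 8.6]
contact_force: [-4.5, 5.6, 7.3]
opening: 15.4
grip_force: 59.7
```

```bash
python3 f.py
```

```text
t 16.5 load -4.28 0.65 radial -4.0 z 7.1 [ 545.  -166.9   78.2] my -247.2 mx 513.7
```

>>> send_rows:
  steps: [-0.11,-1,0,0,0,0,5,-0.15,-2,0,0,0,0,5,-0.13,-2.75,0,0,0,0,5,-0.13,-2.75,0,0,0,0,5]

```text
t: 16.9
ee_pos: [539.5, -140.3, 78.1]
orientation: [-180.0, 0.0, 8.6]
contact_force: [-4.2, -0.3, 6.9]
opening: 15.9
grip_force: 59.7
```

```bash
python3 f.py
```

```text
t 17.2 load -1.42 0.87 radial -4.93 z 7.3 [ 539.5 -140.3   78.1] my -220.1 mx 512.2
```

>>> send_rows:
  steps: [0.05,-0.45,0,0,0,0,5,0.09,-0.9,0,0,0,0,5,0.09,-0.95,0,0,0,0,5,0.09,-0.95,0,0,0,0,5]

```text
t: 17.6
ee_pos: [538.7, -131.5, 78.1]
orientation: [180.0, 0.1, 8.5]
contact_force: [-5.8, -2.1, 7.3]
opening: 15.8
grip_force: 59.8
```

```bash
python3 f.py
```

```text
t 17.9 load 1.11 0.49 radial -6.89 z 7.5 [ 538.7 -131.5   78.1] my -211.2 mx 512.8
```

Readings scatter because the clamped pads twist the post. I'll loosen the jaw slightly so the fingers only push.

>>> send_rows:
  steps: [0,0,0,0,0,0,24,0,0,0,0,0,0,24,0,0,0,0,0,0,24]

```text
t: 18.2
ee_pos: [539.6, -131.2, 77.3]
orientation: [-180.0, 0.0, 8.6]
contact_force: [-0.1, 0.1, 0.6]
opening: 20.6
grip_force: 0.0
```

```bash
python3 f.py
```

```text
t 18.5 load -0.17 0.43 radial -0.18 z -0.2 [ 539.6 -131.4   77.5] my -211.3 mx 513.6
```

>>> send_rows:
  steps: [-0.1,0.95,0,0,0,0,24,-0.11,1.7,0,0,0,0,24,-0.07,2.6,0,0,0,0,24,0.04,3.5,0,0,0,0,24,0.04,3.75,0,0,0,0,24,0.04,3.75,0,0,0,0,24]

```text
t: 19.1
ee_pos: [545.8, -169.1, 77.6]
orientation: [-180.0, -0.0, 8.5]
contact_force: [-0.6, -0.1, -0.4]
opening: 20.6
grip_force: 0.0
```

```bash
python3 f.py
```

```text
t 19.4 load -0.07 0.75 radial 0.26 z 0.2 [ 545.7 -168.8   77.7] my -249.2 mx 514.0
```

>>> send_rows:
  steps: [0,0.1,0,0,0,0,24,0,0.15,0,0,0,0,24,0,0.15,0,0,0,0,24]

```text
t: 19.7
ee_pos: [545.7, -169.2, 77.7]
orientation: [-179.9, -0.0, 8.6]
contact_force: [-0.5, 6.4, 0.2]
opening: 20.4
grip_force: 2.7
```

```bash
python3 f.py
```

```text
t 20.0 load -4.88 0.3 radial 0.21 z 1.1 [ 545.7 -169.2   77.7] my -249.6 mx 513.9
```

>>> send_rows:
  steps: [-0.05,-0.9,0,0,0,0,24,-0.13,-1.8,0,0,0,0,24,-0.14,-2.6,0,0,0,0,24,-0.13,-3.2,0,0,0,0,24,-0.13,-3.2,0,0,0,0,24]

```text
t: 20.5
ee_pos: [539.5, -137.8, 77.7]
orientation: [180.0, 0.0, 8.6]
contact_force: [-0.5, -1.3, -0.4]
opening: 20.7
grip_force: 0.4
```

```bash
python3 f.py
```

```text
t 20.8 load 0.81 0.56 radial -0.15 z 0.2 [ 540.  -138.4   77.8] my -218.3 mx 512.9
```

>>> send_rows:
  steps: [0.05,-0.5,0,0,0,0,24,0.09,-0.95,0,0,0,0,24,0.09,-0.95,0,0,0,0,24]

```text
t: 21.1
ee_pos: [539.0, -129.6, 77.7]
orientation: [179.9, 0.0, 8.5]
contact_force: [-1.9, -6.0, 0.7]
opening: 20.4
grip_force: 2.4
```

```bash
python3 f.py
```

```text
t 21.4 load 4.29 0.38 radial -2.36 z 0.9 [ 539.  -129.6   77.8] my -209.4 mx 513.3
```

```bash
python3 - <<'E'
from m import *
P=depthpts(d,[[354,v] for v in range(172,200)]);u=np.array([-.1508,.9886])
for v,p in zip(range(172,200),P): print(v,p.round(0)[2],((p[:2]-[595.05,-66.93])@u).round(1),d["pixels"][v,354])
E
```

```text
172 72.0 39.3 [160 160 159]
173 74.0 38.4 [153 152 152]
174 72.0 36.7 [126 126 123]
175 73.0 35.4 [108 107 107]
176 72.0 34.0 [104 104 104]
177 72.0 32.6 [104 103 102]
178 73.0 31.5 [102 103 103]
179 72.0 29.8 [96 98 95]
180 72.0 28.6 [76 75 74]
181 85.0 30.8 [24 27 27]
182 90.0 30.8 [0 8 1]
183 95.0 30.9 [2 0 0]
184 99.0 30.8 [18 17 17]
185 519.0 150.1 [ 8 13 11]
186 103.0 29.5 [19 16 17]
187 102.0 27.8 [44 40 40]
188 102.0 26.7 [90 87 85]
189 102.0 25.2 [126 121 121]
190 101.0 23.8 [129 124 126]
191 84.0 17.2 [119 116 117]
192 83.0 15.6 [108 103 104]
193 83.0 14.3 [116 111 114]
194 84.0 13.1 [118 116 114]
195 82.0 11.4 [102  98 100]
196 83.0 10.3 [113 107 108]
197 83.0 8.8 [114 112 113]
198 82.0 7.3 [99 96 97]
199 84.0 6.6 [88 86 86]
```

>>> send_rows:
  steps: [-0.1,0.95,0,0,0,0,24,-0.11,1.7,0,0,0,0,24,-0.07,2.6,0,0,0,0,24,0.04,3.5,0,0,0,0,24,0.04,4.15,0,0,0,0,24,0.04,4.15,0,0,0,0,24]

```text
t: 22.0
ee_pos: [545.9, -169.2, 77.5]
orientation: [-179.8, -0.0, 8.5]
contact_force: [-0.4, 9.5, 0.9]
opening: 20.9
grip_force: 4.6
```

```bash
python3 f.py
```

```text
t 22.3 load -7.13 0.61 radial 0.62 z 0.5 [ 545.9 -169.2   77.5] my -249.6 mx 514.1
```

```bash
cat > pad.py <<'E'
from h import *
c=np.array([595.05,-66.93]);R2=np.array([[.9886,-.1508],[.1508,.9886]])
M=lambda x,y,z:np.r_[c+R2@[x,y],z]
for n in("wrist","side","scene"):
    d=get(n);print(n)
    for x in(8,14,20):
        row=[]
        for y in range(20,66,3):
            p=proj(d,M(x,y,101))[0].round().astype(int)
            if not(0<=p[0]<640 and 0<=p[1]<400): continue
            q=depthpts(d,[p])[0];m=R2.T@(q[:2]-c);row.append(f"{y}:{m[0]:.0f},{m[1]:.0f},{q[2]:.0f}")
        print(x," ".join(row))
E
python3 pad.py
```

```text
wrist
8 20:8,21,99 23:8,23,101 26:8,26,101 29:8,30,100 32:8,36,96 35:8,39,96 38:8,42,96 41:8,46,96
14 20:14,21,100 23:14,23,101 26:14,26,102 29:14,29,101 32:14,39,93 35:14,40,94 38:14,44,94
20 20:20,21,99 23:20,24,100 26:20,26,100 29:20,29,101 32:21,54,74 35:21,48,85 38:21,48,88
side
8 20:9,-25,75 23:9,-21,74 26:9,-21,74 29:7,27,98 32:7,27,98 35:7,33,99 38:7,33,99 41:7,32,94 44:7,32,94 47:8,75,117 50:8,75,117 53:8,78,115 56:8,78,115 59:8,79,112 62:8,79,112 65:9,77,107
14 20:11,79,136 23:11,77,132 26:11,77,132 29:11,78,129 32:11,78,129 35:11,80,126 38:11,80,126 41:11,76,121 44:11,76,121 47:11,80,120 50:14,83,122 53:14,81,117 56:14,81,117 59:14,81,113 62:14,81,113 65:14,84,112
20 20:16,79,136 23:16,81,134 26:16,81,134 29:16,84,132 32:16,84,132 35:16,86,130 38:16,86,130 41:17,81,124 44:17,81,124 47:17,83,122 50:17,83,122 53:20,81,117 56:20,81,117 59:20,83,115 62:20,83,115 65:20,86,113
scene
8 20:21,3,93 23:21,3,93 26:18,13,94 29:20,14,93 32:20,14,93 35:13,30,97 38:13,30,97 41:15,32,97 44:15,32,97 47:17,35,94 50:19,37,94 53:19,37,94 56:25,34,92 59:8,57,99 62:14,55,97 65:15,59,98
14 20:24,4,93 23:24,9,94 26:30,7,92 29:23,17,94 32:17,29,99 35:17,29,99 38:23,27,97 41:16,36,98 44:22,34,96 47:26,34,95 50:26,34,95 53:33,31,89 56:33,31,89 59:34,34,90 62:15,59,98 65:9,72,104
20 20:71,-48,70 23:30,7,92 26:66,-36,71 29:70,-35,70 32:70,-35,70 35:26,29,97 38:26,29,97 41:27,33,98 44:26,34,95 47:27,38,96 50:31,38,95 53:31,38,95 56:9,71,107 59:9,71,107 62:12,73,107 65:10,80,110
```

```bash
cat > blk.py <<'E'
from h import *
c=np.array([595.05,-66.93]);R2=np.array([[.9886,-.1508],[.1508,.9886]])
M=lambda x,y,z:np.r_[c+R2@[x,y],z]
def prof(d):
    for x in(8,14):
        L=[]
        for y in np.arange(-30,70,1.5):
            p=proj(d,M(x,y,101))[0].round().astype(int)
            if 0<=p[0]<640 and 0<=p[1]<400:
                q=depthpts(d,[p])[0];m=R2.T@(q[:2]-c);L.append(f"{m[1]:.0f}/{q[2]:.0f}")
        print(x," ".join(L))
E
python3 - <<'E'
from blk import *
import m
prof(m.d);prof(get("wrist"))
E
```

```text
8 -41/77 -38/78 -36/78 -35/78 -33/79 -33/76 -31/77 -30/76 -28/77 -26/78 -25/76 -21/79 -21/77 -19/78 -17/80 -10/95 -7/100 -4/102 -3/103 -1/101 1/103 1/100 3/102 4/99 4/96 6/97 5/93 9/96 10/95 11/93 13/96 14/95 15/94 19/97 19/94 20/94 24/102 25/101 26/101 29/102 31/102 31/99 31/94 31/90 29/73 30/73 31/72 33/74 34/74 37/74 39/74 40/73 41/73 42/74 45/74 47/75 150/519 49/73 50/73 53/73 54/74 55/74 57/73 59/74 60/73 62/74 63/73
14 -32/98 -30/97 -28/98 -27/98 -26/95 -24/97 -23/96 -22/96 -20/97 -19/97 -18/96 -15/96 -14/96 -12/96 -11/97 -9/97 -6/101 -5/100 -4/100 -1/102 0/101 2/102 3/100 4/99 4/97 4/92 4/85 5/83 9/92 8/83 9/84 14/93 12/83 18/93 18/91 17/84 24/101 25/101 26/101 29/102 30/101 31/99 31/95 31/90 29/72 30/74 32/73 33/73 35/75 37/73 38/73 39/73 41/74 42/72 45/73 46/73 47/73 49/73 51/73 53/75 54/74 55/74 57/74 59/74 61/74 62/73 63/74
8 -21/79 -19/78 -16/77 -15/78 -13/76 -12/78 -10/78 -8/77 -6/77 -4/75 -2/76 -1/76 3/73 4/73 7/72 7/74 10/73 12/73 13/74 16/72 17/73 19/73 21/72 21/76 20/78 20/81 18/88 18/90 17/93 18/95 19/95 21/95 21/97 -95/258 21/100 22/101 23/101 24/102 27/101 29/101 30/102 32/100 38/95 39/95 41/95 43/95 44/96 46/95
14 -28/97 -27/97 -25/97 -23/96 -22/96 -21/96 -19/96 -16/94 -16/97 -14/97 -13/96 -11/96 -9/95 -8/97 -7/98 -4/96 -3/96 -1/95 0/96 1/96 3/96 4/96 6/97 7/97 10/95 10/98 21/83 21/86 21/88 21/90 22/92 21/95 21/97 21/99 21/101 22/101 24/101 26/101 27/101 29/101 30/101 38/93 41/92 41/93 42/94 44/94 45/94
```

Depth profiles show the jaw block has moved about 28 mm, so all 4 teeth registered. The pad face started about 26 mm short, so it has just met the bottle. A fifth stroke should give roughly 15–22 N.

>>> send_rows:
  steps: [-0.05,-0.9,0,0,0,0,24,-0.13,-1.8,0,0,0,0,24,-0.14,-2.6,0,0,0,0,24,-0.13,-3.2,0,0,0,0,24,-0.13,-3.4,0,0,0,0,24,-0.13,-3.4,0,0,0,0,24]

```text
t: 23.1
ee_pos: [538.4, -137.5, 77.5]
orientation: [179.8, 0.1, 8.5]
contact_force: [-4.4, -8.9, 0.1]
opening: 20.7
grip_force: 3.9
```

```bash
python3 f.py
```

```text
t 23.4 load 7.24 0.53 radial -6.01 z 0.0 [ 538.4 -137.6   77.5] my -217.3 mx 511.5
```

>>> send_rows:
  steps: [0.03,-0.4,0,0,0,0,24,0.08,-0.8,0,0,0,0,24,0.08,-0.9,0,0,0,0,24,0.08,-0.9,0,0,0,0,24]

```text
t: 23.8
ee_pos: [537.6, -129.8, 77.5]
orientation: [179.7, 0.2, 8.4]
contact_force: [-5.7, -15.2, -1.0]
opening: 20.8
grip_force: 6.8
```

```bash
python3 f.py
```

```text
t 24.1 load 13.21 0.5 radial -8.18 z -0.6 [ 537.6 -129.8   77.5] my -209.4 mx 511.9
```

13.2 N at 0.30 means about 28 N on the pad, or about 19 N at the catch. That's on target, so I'll return the lever to its stop.

>>> send_rows:
  steps: [-0.1,0.95,0,0,0,0,24,-0.11,1.7,0,0,0,0,24,-0.07,2.6,0,0,0,0,24,0.06,3.5,0,0,0,0,24,0.06,4.2,0,0,0,0,24,0.06,4.3,0,0,0,0,24,0.06,4.3,0,0,0,0,24]

```text
t: 24.8
ee_pos: [546.2, -169.2, 77.7]
orientation: [-179.9, -0.0, 8.6]
contact_force: [0.2, 7.3, 1.4]
opening: 20.7
grip_force: 3.4
```

```bash
python3 f.py; python3 -c "
from blk import *
prof(get('wrist'))"
```

```text
t 25.1 load -6.17 0.43 radial 1.27 z 0.7 [ 546.2 -169.2   77.7] my -249.6 mx 514.5
8 -21/78 -18/77 -17/77 -15/76 -13/77 -12/78 -9/76 -8/76 -6/77 -4/76 -3/77 1/72 3/72 4/74 7/72 8/73 10/74 12/73 14/72 15/73 17/73 18/73 -95/259 22/73 24/73 26/72 28/73 28/75 27/79 28/80 23/90 22/92 24/93 25/94 26/95 27/94 27/97 27/100 27/101 28/101 31/100 32/101 33/101 35/101 36/101 38/101 42/97 45/96
14 -28/96 -27/97 -25/97 -23/95 -21/96 -20/96 -19/96 -95/259 -16/96 -14/96 -13/97 -11/95 -10/96 -8/97 -7/97 -4/95 -4/97 -2/96 -1/97 1/97 3/96 4/97 5/97 7/97 9/96 11/96 13/95 14/95 15/96 16/97 27/83 27/87 27/88 27/91 27/92 27/95 28/95 28/98 27/101 30/99 31/100 32/100 33/101 34/102 36/101 38/100 48/91
```

The block has advanced 7 mm and holds, and the lever is felt at its rest stop. Withdrawing now.

>>> send_rows:
  steps: [0,-0.3,0,0,0,0,30,0,-0.3,0,0,0,0,60,0,-0.3,0,0,0,0,60,0,-0.3,0,0,0,0,60,0,-0.3,-4,0,0,0,60,0,-0.3,-9,0,0,0,60,0,-0.3,-14,0,0,0,60,0,-0.3,-18,0,0,0,60]

```text
t: 25.95
ee_pos: [545.3, -167.2, 260.8]
orientation: [179.9, -0.1, 8.5]
contact_force: [0.9, -0.4, -0.5]
opening: 51.2
grip_force: 0.0
```

```bash
python3 - <<'E'
from h import *
d=get("wrist");o=d["obs"];print(o["t"],o["ee_pos"],o["contact_force"].round(1))
r=mask(d,0,8,130,40)|mask(d,172,180,130,40)
for b,s in blobs(r,(220,80,420,400),200)[0]:
    print("grip",b,s,depthpts(d,[[b[0],s[1]+k] for k in range(2,s[3],6)]).round(0).tolist())
s,c=get("side"),get("scene")
for n,q,h0,h1,P,Pz in(("yel",s,20,33,(604,4),132),("yel",c,20,33,(604,4),132),("pink",s,165,180,(449,261),56),("teal",s,82,98,(594,251),50)):
    p=proj(q,[*P,Pz])[0].astype(int)
    for b,st in blobs(mask(q,h0,h1,90),(p[0]-14,p[1]-14,p[0]+14,p[1]+14),10)[0]: print(n,b,st,onz(q,b,Pz).round(1))
E
```

```text
25.95 [ 545.33164954 -167.24122405  260.81908983] [ 0.9 -0.4 -0.5]
grip [319.3995585  177.24282561] [311 162  18  30 453] [[554.0, -167.0, 126.0], [554.0, -167.0, 149.0], [551.0, -168.0, 159.0], [623.0, -156.0, 442.0], [542.0, -169.0, 161.0]]
yel [304.5974026  169.57142857] [300 165  10  10  77] [[604.3  10.5 132. ]]
yel [339.56363636 179.25454545] [336 176   8   8  55] [[602.2  10.9 132. ]]
pink [349.35897436 252.1025641 ] [345 247   9  11  78] [[449.5 260.6  56. ]]
teal [292.5        245.63636364] [289 241   8  10  66] [[593.9 250.2  50. ]]
```

```bash
python3 -c "
from rig import job
print(job.finish_job())"
```

```text
the job is handed in; nothing more can be done
None
```

I handed the job in at about 26 s. The yellow-capped bottle is upright in the V jaw after five lever strokes, gripped with roughly 19 N estimated from the lever load. The lever is back at its rest stop, the gripper is clear, and the pink-capped and teal-capped bottles are where they stood.

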